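# Prop open the spectrometer case

## Robot

A 7-joint arm with a two-finger parallel gripper is mounted at the origin on the work surface. World frame = base frame: x ahead of the robot, y to its left, z up, the work surface at z = 0. Lengths are in mm, angles in rad, forces in N, time in s.
With the tool pointing down it reaches from about 400 to 850 mm from the base axis. Payload 4.5 kg.
Tool frame: the origin (TCP) lies midway between the tips of the shut fingers; the grasp point (between the pads) lies 19 mm behind it; x points along the fingers, y is the direction in which the jaws open and shut, and the axes are right-handed (so a half turn about x gives the same grasp; the last joint's range is limited). The gripper opens to 88 mm and grips with 3 to 60 N. Pads are 18 mm wide; open, the fingers measure 123 mm over their backs; the gripper's body (75 mm by 187 mm) begins 45 mm behind the grasp point.
Start: joints at [-1.168, 0.689, -0.195, 1.565, 0.157, 0.902, -0.215], TCP at [225.292, 583.007, 238.743] pointing down, gripper open.
Joint ranges: [-3.01, 3.01], [-0.46, 2.08], [-1.47, 1.51], [0.13, 2.56], [-1, 4.14], [0.04, 2.09], [-2.66, 2.66]. Speed limits (rad/s): [2.57, 2.57, 3.14, 3.14, 3.14, 3.14, 3.14].

## Interface

Orientations are given as a unit quaternion [w, x, y, z].
In Python, from workcell import move_to, movel, movej, grip, sleep, solve_ik, capture, PlanningError, close_job, get_t, get_qpos, get_joint_velocities, get_joint_efforts, get_ee_pos, get_tool_rot, get_contact_force, get_ft_torque, get_opening gives the robot as it stands. Calls block until the motion is done:
- move_to(position, orientation): joint-space move of the TCP to a pose.
- movel(position, orientation=None, rate=150): straight line of the TCP; orientation=None keeps the orientation; rate is the mean speed in mm/s.
- movej(angles): joint-space move.
- grip(opening, newtons=None): opening from 0.0 (shut) to 1.0 (fully open); newtons is the grip in N (None keeps the last); returns when the fingers have stopped.
- sleep(seconds).
- solve_ik(position, orientation): joint angles nearest the present ones, or None.
- capture(name): name is "scene" or "side" or "wrist"; returns a dict with "pixels" (400x640x3 uint8, red, green, blue), "camera_matrix" (3x3 intrinsics, pixels), "world_to_cam" (4x4, takes a point from world to camera coordinates). Camera axes: x right, y down, z forward; pixel columns grow to the right and rows downward; lengths in mm; the calibration is good to about 2 mm. The wrist camera is an equidistant fisheye: a pixel r from the principal point sees the ray r / f radians off the axis. A picture is of the moment at which its call begins. There is no depth.
A pose or a line that the arm cannot do raises PlanningError and nothing moves.
- close_job(): hands the job in, once; it reports no verdict.
Readings, each from a call of its own:
- get_t(): time.
- get_qpos(): joint angles.
- get_joint_velocities(): joint speeds.
- get_joint_efforts(): joint torques, N m.
- get_ee_pos(): TCP position.
- get_tool_rot(): TCP orientation.
- get_contact_force(): force on the tool from outside, world axes, zero at the start.
- get_ft_torque(): the same for the moment, N m.
- get_opening(): opening from 0.0 (shut) to 1.0 (fully open).
Only numpy, scipy, OpenCV 4.12 (cv2) and the standard library are available. Lean on these libraries where they do the work, as an engineer would, in place of code of your own. Each camera call takes 0.05 s, during which the arm holds its last target. There are 200 camera calls.

## Task

On the optical table, raise the hinged lid of the instrument case that has a folding steel stay on its side (not the screwed-shut housing without a stay). Then push the stay's knee through past straight until it locks, so that the lid stays up unaided.

Things in the scene. Friction and masses are not known exactly. Their poses are not given: they have to be found in the camera images.
- lip (a point): Centre of the grey grip lip (30 mm wide, 14 thick, 40 long) at the front edge of the black lid, 28 mm out from the edge. Case: slate grey, 190 mm deep, 200 wide, 80 high, fixed to the table. Axes with the lid shut: x level, from lip towards the rear hinge; y to the stay's side; z up; they turn with the lid. The hinge line, along y, then lies 218 mm along x from this point and 6 mm below it.
- lid (a joint): Lid angle, rad: 0 shut; 1.33 with the stay pulled straight, the end of its travel. The lid weighs about 0.5 kg and is 12 mm thick. Let go below about 1.17 it may fall shut; raised to 1.24 or more, the stiff knee of the stay holds it for the moment, not yet locked.
- stay_pin (a point): Axis of the steel cross-pin at the stay's knee, 12 mm thick, parallel to the hinge; this point is 48 mm outside the case wall and 21 mm inward of the outer end of its black knob (18 mm thick, 18 long). Shut: the knee points forward beside the case. Lid raised: the knee is about 40 mm above the rim, bent a little to the front; push the pin level to the rear, up to 45 mm, with up to 12 N, until it stops.
- stay (a joint): Knee angle of the two-link stay, rad: 0 with the lid shut, growing as it unfolds; 2.73 is straight, 2.93 the stop past straight. Past straight, the lid's weight keeps it locked against the stop.

How it is judged:
By the outcome, as a careful person would: the job done as asked, in the order asked, and still so for the second after the job is handed in, with the robot touching nothing.
It also fails if it takes over 48 s, if anything falls off the work surface, if the arm or the gripper's body presses on something with over 40 N, if the wrist force passes 120 N, or if a joint passes its speed limit or range.

## Working session

There is one attempt and no reset: what is moved stays moved. The work goes in short steps, each a Python script; the robot and the scene stay as the last script left them, time stands still between calls to the robot, and variables do not carry over. Pictures are saved under pics/ and viewed, about 8 in all and at most 12, crops included, and the job is handed in when it is done.

```bash
ls; mkdir -p pics; python3 - <<'E'
from workcell import *
import cv2,numpy as np,pickle
d={n:capture(n) for n in("scene","side","wrist")}
pickle.dump(d,open("cap0.pkl","wb"))
for n in d:
    cv2.imwrite(f"pics/{n}0.png",d[n]["pixels"][:,:,::-1])
    print(n,np.round(d[n]["camera_matrix"],1).tolist(),np.round(d[n]["world_to_cam"],3).tolist())
print(get_t(),get_tool_rot())
E
```

```text
pics
scene [[424.6, 0.0, 322.8], [0.0, 424.6, 197.4], [0.0, 0.0, 1.0]] [[0.731, 0.682, 0.006, -458.596], [0.532, -0.564, -0.631, -180.709], [-0.427, 0.465, -0.775, 1231.103], [0.0, 0.0, 0.0, 1.0]]
side [[376.3, 0.0, 322.3], [0.0, 376.3, 200.1], [0.0, 0.0, 1.0]] [[0.998, -0.062, -0.013, -554.751], [-0.055, -0.756, -0.652, 159.122], [0.031, 0.651, -0.758, 746.407], [0.0, 0.0, 0.0, 1.0]]
wrist [[309.7, 0.0, 321.7], [0.0, 309.7, 204.1], [0.0, 0.0, 1.0]] [[0.361, 0.933, -0.002, -624.877], [0.896, -0.346, 0.278, -38.144], [0.259, -0.102, -0.961, 390.272], [0.0, 0.0, 0.0, 1.0]]
0.15 [ 0.69507085  0.129142    0.69516941 -0.13014744]
```

View pics/scene0.png

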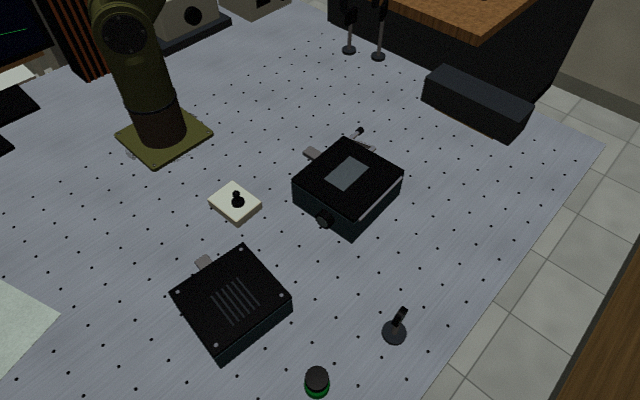

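View pics/side0.png

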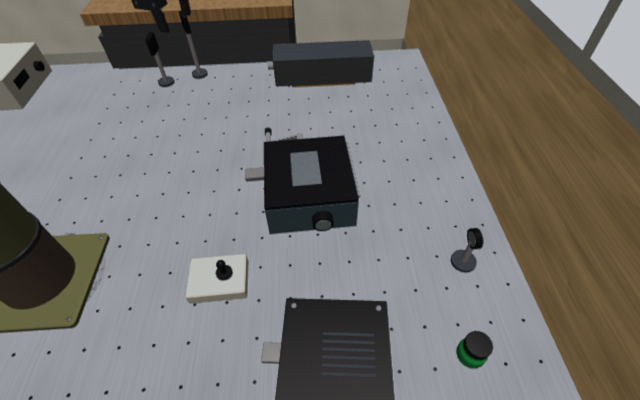

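```bash
python3 - <<'E'
import cv2,pickle,numpy as np
d=pickle.load(open("cap0.pkl","rb"))
a=d["scene"]["pixels"][115:245,285:415,::-1]; b=d["side"]["pixels"][115:245,235:365,::-1]
im=np.hstack([cv2.resize(c,(400,400),interpolation=cv2.INTER_CUBIC) for c in(a,b)])
w=cv2.resize(d["wrist"]["pixels"][:,:,::-1],(320,200))
im=np.vstack([np.clip(im.astype(float)*1.8,0,255).astype(np.uint8),np.hstack([w,np.zeros((200,480,3),np.uint8)])])
cv2.imwrite("pics/crop0.png",im)
E
```

```text
(no output)
```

View pics/crop0.png

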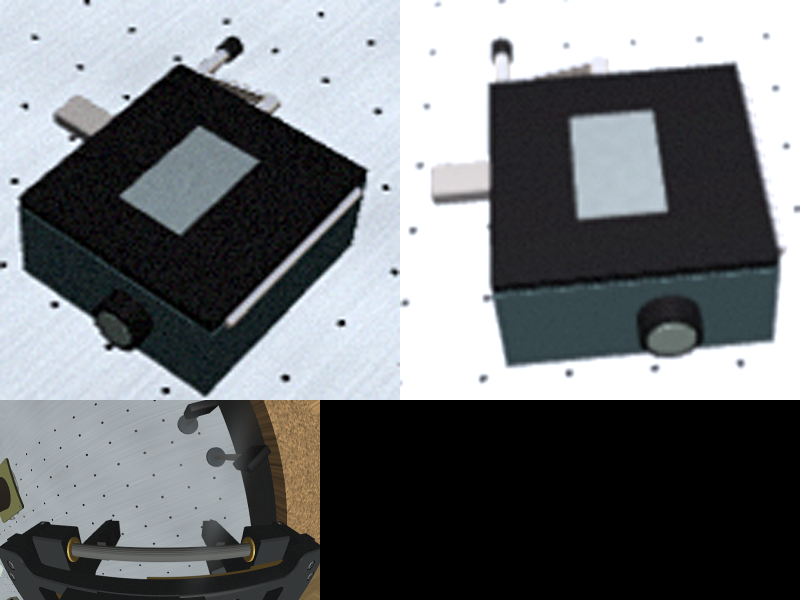

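```bash
cat > h.py <<'E'
import numpy as np,cv2
def P(c): return c["camera_matrix"]@c["world_to_cam"][:3]
def tri(c1,u1,c2,u2):
    X=cv2.triangulatePoints(P(c1),P(c2),np.float64(u1).reshape(2,1),np.float64(u2).reshape(2,1))[:,0]; return X[:3]/X[3]
def proj(c,X):
    p=P(c)@np.r_[X,1]; return p[:2]/p[2]
E
python3 - <<'E'
import pickle,numpy as np
from h import *
d=pickle.load(open("cap0.pkl","rb")); s=130/400
for n,a,b in [("FS",(180,65),(90,85)),("FO",(20,200),(92,288)),("RS",(366,170),(337,65)),("RO",(215,330),(378,263)),("lipS",(78,95),(31,165)),("lipO",(54,113),(32,194)),("knobend",(236,42),(101,42)),("knobinner",(222,56),(102,58))]:
    u=np.array(a)*s+[285,115]; v=np.array(b)*s+[235,115]
    X=tri(d["scene"],u,d["side"],v)
    print(n,np.round(X,1),np.round(proj(d["scene"],X)-u,1),np.round(proj(d["side"],X)-v,1))
E
```

```text
FS [439.  280.   86.8] [ 0.  -0.1] [0.1 0.2]
FO [447.5  82.6  83.6] [ 0.  -0.2] [0.1 0.3]
RS [627.1 287.2  89.2] [-0.   0.1] [-0.1 -0.1]
RO [635.8  94.9  78. ] [ 0.1 -0.2] [0.1 0.3]
lipS [401.  195.4  86.9] [ 0.1 -0.4] [0.3 0.6]
lipO [404.2 163.9  90.2] [ 0.  -0.3] [0.2 0.3]
knobend [443.4 351.   70.2] [ 0.  -0.4] [0.2 0.4]
knobinner [445.2 329.9  69.8] [ 0.1 -0.6] [0.4 0.8]
```

```bash
cat >> h.py <<'E'
from scipy.spatial.transform import Rotation as Ro
def quat(xt,yt):
    x=np.array(xt,float);x/=np.linalg.norm(x); y=np.array(yt,float); y-=x*(x@y); y/=np.linalg.norm(y)
    q=Ro.from_matrix(np.c_[x,y,np.cross(x,y)]).as_quat(); return q[[3,0,1,2]]
YAW=0.045
ex=np.array([np.cos(YAW),np.sin(YAW),0]); ey=np.array([-np.sin(YAW),np.cos(YAW),0]); ez=np.array([0,0,1.])
def ray(c,u):  # wrist fisheye -> world origin, direction
    K=c["camera_matrix"]; p=cv2.fisheye.undistortPoints(np.float64(u).reshape(1,1,2),K,np.zeros(4))[0,0]
    T=c["world_to_cam"]; R=T[:3,:3]; return -R.T@T[:3,3], R.T@np.r_[p,1]
def onz(c,u,z):
    o,v=ray(c,u); return o+v*(z-o[2])/v[2]
E
python3 - <<'E'
from workcell import *
from h import *
lip=np.array([415,180,84.]); H=lip+218*ex-6*ez
for s in (1,-1):
  for a0 in (0,0.3,0.6,-0.3):
    for a1 in (0,0.5,0.9,1.27):
      res=[]
      for th in np.linspace(0,1.28,6):
        r=Ro.from_rotvec(ey*th); L=H+r.apply(lip-H)
        a=a0+a1*th/1.28; xt=np.sin(a)*ex-np.cos(a)*ez
        res.append(solve_ik(L+19*xt,quat(xt,s*ey)) is not None)
      print(s,a0,a1,res)
a=0.0
for s in(1,-1): print(s,solve_ik([400,180,260],quat(-ez,s*ey)))
print(H)
E
```

```text
1 0 0 [True, True, True, True, True, True]
1 0 0.5 [True, True, True, True, True, True]
1 0 0.9 [True, True, True, True, True, True]
1 0 1.27 [True, True, True, True, False, True]
1 0.3 0 [True, True, True, True, True, True]
1 0.3 0.5 [True, True, True, True, True, True]
1 0.3 0.9 [True, True, False, False, False, True]
1 0.3 1.27 [True, False, False, False, False, False]
1 0.6 0 [False, False, True, True, True, True]
1 0.6 0.5 [False, False, False, False, False, True]
1 0.6 0.9 [False, False, False, False, False, False]
1 0.6 1.27 [False, False, False, False, False, True]
1 -0.3 0 [True, True, True, True, True, True]
1 -0.3 0.5 [True, True, True, True, True, True]
1 -0.3 0.9 [True, True, True, True, True, True]
1 -0.3 1.27 [True, True, True, True, True, True]
-1 0 0 [True, True, True, True, True, True]
-1 0 0.5 [True, True, True, True, True, True]
-1 0 0.9 [True, True, True, True, True, True]
-1 0 1.27 [True, True, True, True, False, True]
-1 0.3 0 [True, True, True, True, True, True]
-1 0.3 0.5 [True, True, True, True, True, True]
-1 0.3 0.9 [True, True, False, False, False, True]
-1 0.3 1.27 [True, False, False, False, False, False]
-1 0.6 0 [False, False, True, True, True, True]
-1 0.6 0.5 [False, False, False, False, False, True]
-1 0.6 0.9 [False, False, False, False, False, False]
-1 0.6 1.27 [False, False, False, False, False, True]
-1 -0.3 0 [True, True, True, True, True, True]
-1 -0.3 0.5 [True, True, True, True, True, True]
-1 -0.3 0.9 [True, True, True, True, True, True]
-1 -0.3 1.27 [True, True, True, True, True, True]
1 [-0.27144422  0.43482092 -0.37221121  2.06620265  0.24552782  0.68189644
  0.81189971]
-1 [-0.88501029  0.46914414  0.53981238  2.09459396 -0.38203526  0.67298191
 -1.61558088]
[632.77931224 189.80668946  78.        ]
```

```bash
python3 - <<'E'
from workcell import *
from h import *
import pickle
move_to([405,180,230],quat(-ez,ey))
c=capture("wrist"); pickle.dump(c,open("cap1.pkl","wb"))
o,v=ray(c,c["camera_matrix"][:2,2]); print(o,v,get_t(),get_contact_force())
cv2.imwrite("pics/w1.png",np.clip(c["pixels"][:,:,::-1]*1.5,0,255).astype(np.uint8))
E
```

```text
[333.75743109 178.99799347 376.14760926] [ 0.27821392  0.01308189 -0.96043005] 1.825 [0.35303316 0.75571277 0.18541903]
```

View pics/w1.png

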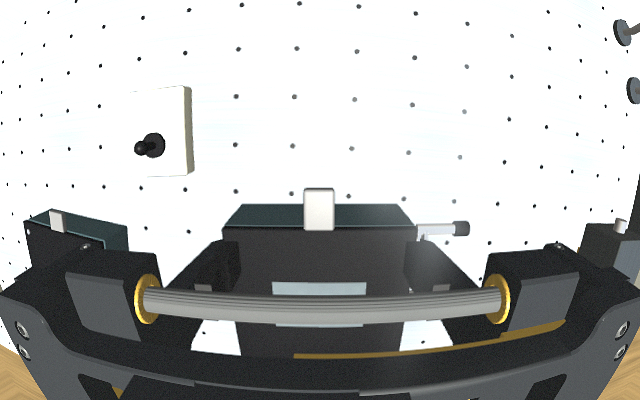

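```bash
python3 - <<'E'
from h import *
import pickle
c=pickle.load(open("cap1.pkl","rb"))
g=c["pixels"].mean(2); print(g[180:236,319].astype(int).tolist()); print(g[215,296:342].astype(int).tolist()); print(g[228,215:235].astype(int).tolist(),g[228,400:420].astype(int).tolist())
for z in (78,86,92):
  for n,u in dict(outer=(319,193),out0=(319,188.5),base=(319,229),L=(304.,225),R=(334.5,225),lidL=(223,227),lidR=(413,227),knobR=(469.5,228)).items():
    print(z,n,np.round(onz(c,u,z),1))
E
```

```text
[187, 179, 177, 178, 179, 181, 184, 138, 47, 73, 117, 137, 164, 173, 174, 174, 173, 173, 172, 171, 171, 171, 171, 169, 169, 170, 170, 167, 166, 168, 167, 168, 168, 166, 164, 163, 163, 163, 162, 162, 163, 161, 160, 161, 159, 159, 158, 157, 159, 144, 89, 43, 40, 44, 38, 41]
[42, 43, 43, 39, 43, 38, 36, 60, 121, 144, 158, 163, 161, 163, 162, 163, 163, 161, 164, 164, 162, 166, 166, 163, 164, 165, 163, 166, 165, 166, 165, 165, 166, 167, 166, 168, 149, 119, 78, 39, 40, 41, 42, 41, 42, 45]
[178, 178, 180, 180, 180, 180, 155, 66, 26, 18, 19, 19, 24, 19, 15, 20, 27, 21, 22, 26] [48, 49, 52, 51, 53, 53, 52, 54, 56, 56, 60, 62, 59, 64, 62, 62, 67, 85, 157, 155]
78 outer [408.8 179.8  78. ]
78 out0 [404.2 179.6  78. ]
78 base [446.9 181.5  78. ]
78 L [443.2 165.9  78. ]
78 R [441.8 197.2  78. ]
78 lidL [450.3  79.4  78. ]
78 lidR [440.9 280.7  78. ]
78 knobR [440.3 349.   78. ]
86 outer [406.8 179.8  86. ]
86 out0 [402.3 179.6  86. ]
86 base [443.8 181.4  86. ]
86 L [440.3 166.3  86. ]
86 R [438.9 196.7  86. ]
86 lidL [447.1  82.   86. ]
86 lidR [438.  277.9  86. ]
86 knobR [437.4 344.5  86. ]
92 outer [405.3 179.8  92. ]
92 out0 [400.9 179.6  92. ]
92 base [441.6 181.4  92. ]
92 L [438.1 166.6  92. ]
92 R [436.7 196.3  92. ]
92 lidL [444.8  84.   92. ]
92 lidR [435.8 275.9  92. ]
92 knobR [435.3 341.1  92. ]
```

```bash
cat >> h.py <<'E'
def pray(c,u):
    T=c["world_to_cam"];R=T[:3,:3]; v=np.linalg.inv(c["camera_matrix"])@np.r_[u,1]; return -R.T@T[:3,3],R.T@v
def meet(rays):
    A=0;b=0
    for o,v in rays:
        v=v/np.linalg.norm(v);M=np.eye(3)-np.outer(v,v);A=A+M;b=b+M@o
    X=np.linalg.solve(A,b); return X,[round(float(np.linalg.norm(np.cross(X-o,v/np.linalg.norm(v)))),1) for o,v in rays]
E
python3 - <<'E'
from h import *
import pickle
w=pickle.load(open("cap1.pkl","rb"));d=pickle.load(open("cap0.pkl","rb")); s=130/400
for n,a,b,u in [("FS",(180,65),(90,85),(413,227)),("FO",(20,200),(92,288),(223,228)),("lipS",(78,95),(31,165),(334,193)),("lipO",(54,113),(32,194),(304,193)),("knobend",(236,42),(101,42),(469.5,228))]:
    rs=pray(d["scene"],np.array(a)*s+[285,115]);ri=pray(d["side"],np.array(b)*s+[235,115]);rw=ray(w,u)
    for r in([rs,ri,rw],[rs,rw],[ri,rw]):
        X,e=meet(r);print(n,np.round(X,1),e)
E
```

```text
FS [438.8 279.   87. ] [0.8, 1.0, 1.6]
FS [438.6 279.1  86. ] [1.1, 1.1]
FS [438.3 277.9  88.2] [1.2, 1.2]
FO [448.2  81.7  85. ] [0.6, 0.8, 0.4]
FO [448.7  81.5  84.7] [0.1, 0.1]
FO [447.9  81.7  85.7] [0.4, 0.4]
lipS [403.3 193.2  90.3] [1.3, 2.1, 1.9]
lipS [404.5 193.2  89.7] [1.1, 1.1]
lipS [403.  193.2  91.9] [1.8, 1.8]
lipO [404.9 164.5  90.5] [1.2, 1.0, 1.7]
lipO [405.5 164.4  90.2] [1.4, 1.4]
lipO [405.  165.1  91. ] [1.2, 1.2]
knobend [442.9 352.9  69.3] [1.6, 0.7, 1.0]
knobend [443.  353.   68.6] [1.3, 1.3]
knobend [442.9 353.4  69.9] [0.3, 0.3]
```

```bash
cat >> h.py <<'E'
lip0=np.array([416.,180.2,84.]); H=lip0+218*ex-6*ez
def pose(th,a,rad=0.):   # TCP pose gripping lip at lid angle th, tool pitch a
    d=lip0-H; L=H+Ro.from_rotvec(ey*th).apply(d*(1+rad/218)); xt=np.sin(a)*ex-np.cos(a)*ez
    return L+19*xt,quat(xt,ey),L
E
python3 - <<'E'
from workcell import *
from h import *
import sys
p,q,_=pose(0,.25); xt=np.sin(.25)*ex-np.cos(.25)*ez
move_to(p-80*xt,q); movel(p,q,rate=120); f0=get_contact_force()
print("down",np.round(f0,1))
grip(0.0,25); print("grip",get_opening()*88,np.round(get_contact_force(),1),get_t())
if 20<get_opening()*88<40:
  for th in np.arange(.1,.55,.1):
    p,q,L=pose(th,.25-.5*th/1.27); movel(p,q,rate=100)
    f=get_contact_force(); r=(L-H)/np.linalg.norm(L-H); print(round(th,2),np.round(f,1),"rad",round(r@f,1),"y",round(ey@f,1),np.round(get_ee_pos()-p,1))
    if np.linalg.norm(f)>30: break
c=capture("side");cv2.imwrite("pics/s2.png",c["pixels"][:,:,::-1]); print(get_t())
E
```

```text
down [ 0.   0.3 -0.5]
grip 29.086507043432057 [ 1.  -4.1  0.4] 5.0
0.1 [-0.5 -4.5 -3.1] rad 0.3 y -4.5 [-0.1 -1.3  0.1]
0.2 [-0.4 -5.6 -3. ] rad -0.1 y -5.6 [-0.4 -1.3 -0.3]
0.3 [-1.4 -5.  -3.6] rad 0.4 y -5.0 [-0.7 -1.3 -0.6]
0.4 [-2.8 -5.  -1.1] rad 2.2 y -4.8 [-1.  -1.3 -0.4]
0.5 [-2.9 -4.8 -1.2] rad 2.1 y -4.6 [-1.2 -1.3 -0.5]
7.4167
```

View pics/s2.png

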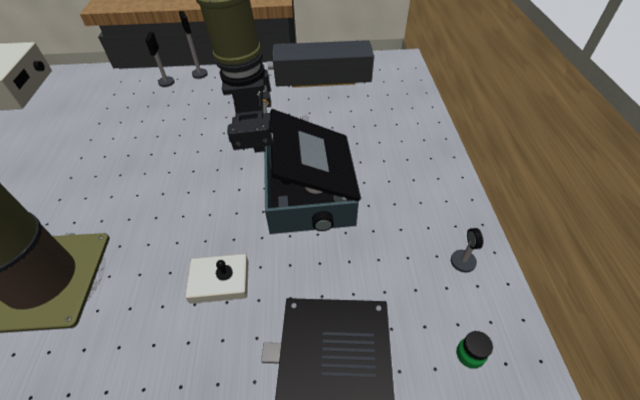

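The lid is rising with the lip in the jaws (gripper at about (252,130), lid edge at about (270,112) to (357,195)), and the forces are small. I'll go on to about 1.29.

```bash
python3 - <<'E'
from workcell import *
from h import *
import pickle
for th in [.6,.7,.8,.9,1.0,1.1,1.17,1.22,1.26,1.29]:
    p,q,L=pose(th,.25-.5*th/1.27); movel(p,q,rate=80 if th>1.05 else 110)
    f=get_contact_force(); r=(L-H)/np.linalg.norm(L-H); t=np.cross(ey,r);print(round(th,2),np.round(f,1),"rad",round(r@f,1),"tan",round(t@f,1),np.round(get_ee_pos()-p,1),round(get_opening()*88,1))
    if t@f<-22 or np.linalg.norm(f)>35: break
d={n:capture(n) for n in("scene","side")};pickle.dump(d,open("cap3.pkl","wb"))
a=d["scene"]["pixels"][60:260,260:460,::-1]; b=d["side"]["pixels"][40:240,200:400,::-1]
cv2.imwrite("pics/c3.png",np.clip(cv2.resize(np.hstack([a,b]),(800,400),interpolation=cv2.INTER_CUBIC)*1.7,0,255).astype(np.uint8));print(get_t())
E
```

```text
0.6 [-4.6 -3.9  0.2] rad 4.0 tan -2.7 [-1.4 -1.4 -0.5] 29.2
0.7 [-4.3 -5.2  1.6] rad 4.5 tan -1.9 [-1.4 -1.3 -0.4] 29.4
0.8 [-4.8 -5.4  3.5] rad 6.0 tan -1.3 [-1.3 -1.3 -0.3] 29.5
0.9 [-4.5 -5.5  4.8] rad 6.7 tan -0.9 [-0.8 -1.3 -0.1] 29.6
1.0 [-3.4 -6.8  4.2] rad 5.5 tan -1.0 [-0.2 -1.3  0.1] 29.3
1.1 [-1.5 -7.1  4.5] rad 4.9 tan 0.3 [ 0.3 -1.3  0. ] 29.6
1.17 [-1.4 -5.4  3.3] rad 3.6 tan -0.3 [ 0.9 -1.2  0. ] 29.3
1.22 [-0.3 -6.2  1.8] rad 1.9 tan -0.0 [ 1.1 -1.2 -0.2] 29.3
1.26 [-1.  -6.   1.7] rad 2.0 tan -0.7 [ 0.9 -1.2 -0.3] 29.8
1.29 [-2.3 -7.1  0.7] rad 1.3 tan -2.4 [ 0.2 -1.3 -0.6] 29.3
10.7667
```

View pics/c3.png

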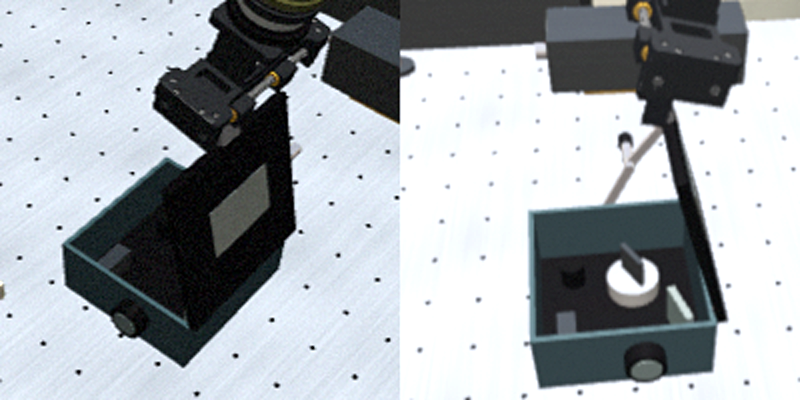

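```bash
python3 - <<'E'
from workcell import *
from h import *
import pickle
p,q,L=pose(1.305,-.26); movel(p,q,rate=50); print(np.round(get_contact_force(),1))
grip(0.7); sleep(.2); xt=np.sin(-.26)*ex-np.cos(.26)*ez
movel(p-90*xt,rate=150); print(np.round(get_contact_force(),1))
d={n:capture(n) for n in("scene","side","wrist")};pickle.dump(d,open("cap4.pkl","wb"))
a=d["wrist"]["pixels"][:,:,::-1]; b=d["side"]["pixels"][40:240,200:400,::-1]
im=np.clip(np.hstack([cv2.resize(a,(480,300)),cv2.resize(b,(300,300),interpolation=cv2.INTER_CUBIC)])*1.6,0,255).astype(np.uint8)
cv2.imwrite("pics/c4.png",im)
for px in((313,110),(313.5,114)):
    o,v=pray(d["side"],px)
    for Y in (350,331): k=(Y-ey@o)/(ey@v); print(px,Y,np.round(o+k*v,1))
for sgn in(1,-1):
  for b in(.4,.6,.8):
    xt=-np.sin(b)*ey-np.cos(b)*ez
    for x in (440,480,520,560): print(sgn,b,x,solve_ik([x,330,110],quat(xt,sgn*ex)) is not None,end=' ')
print(get_t())
E
```

```text
[-5.1 -5.7 -0.5]
[-0.2  0.  -0.1]
(313, 110) 350 [557.5 375.5 103. ]
(313, 110) 331 [557.  356.4 116.7]
(313.5, 114) 350 [558.3 375.5  90.9]
(313.5, 114) 331 [557.9 356.5 105. ]
1 0.4 440 True 1 0.4 480 True 1 0.4 520 True 1 0.4 560 True 1 0.6 440 True 1 0.6 480 True 1 0.6 520 True 1 0.6 560 True 1 0.8 440 True 1 0.8 480 True 1 0.8 520 True 1 0.8 560 True -1 0.4 440 True -1 0.4 480 True -1 0.4 520 True -1 0.4 560 True -1 0.6 440 True -1 0.6 480 True -1 0.6 520 True -1 0.6 560 True -1 0.8 440 True -1 0.8 480 True -1 0.8 520 True -1 0.8 560 True 12.75
```

View pics/c4.png

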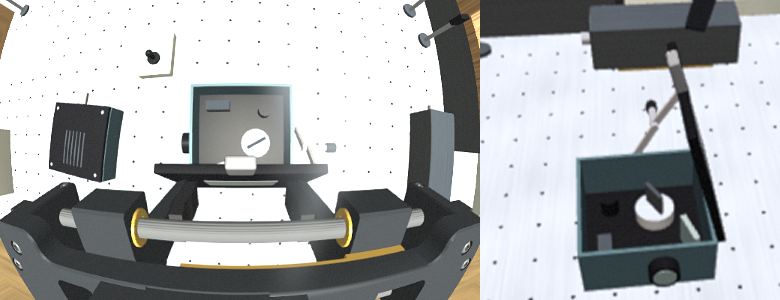

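```bash
python3 - <<'E'
from h import *
import pickle
d=pickle.load(open("cap4.pkl","rb"))
def blob(c,x0,x1,y0,y1,t):
    g=c["pixels"][y0:y1,x0:x1].mean(2); m=(g<t).astype(np.uint8)
    n,l,s,ce=cv2.connectedComponentsWithStats(m); return [(s[i].tolist(),np.round(ce[i]+[x0,y0],1)) for i in range(1,n) if s[i][4]>8]
bw=blob(d["wrist"],430,460,180,210,60); bs=blob(d["side"],305,322,100,122,60); bc=blob(d["scene"],260,460,60,260,25)
print(bw,bs)
X,e=meet([ray(d["wrist"],bw[0][1]),pray(d["side"],bs[0][1])]); print(np.round(X,1),e,"ey",ey@X,"ex",ex@X)
o,v=pray(d["side"],bs[0][1]); k=(321-ey@o)/(ey@v); print("plane",np.round(o+k*v,1))
o,v=ray(d["wrist"],bw[0][1]); k=(321-ey@o)/(ey@v); print("plane",np.round(o+k*v,1))
E
```

```text
[] [([6, 7, 6, 7, 25], array([313.4, 109.3]))]Traceback (most recent call last):
  File "<stdin>", line 9, in <module>
IndexError: list index out of range
```

```bash
python3 - <<'E'
from h import *
import pickle
d=pickle.load(open("cap4.pkl","rb"))
g=d["wrist"]["pixels"][184:210,425:462].mean(2)
m=(g<110).astype(np.uint8); n,l,s,ce=cv2.connectedComponentsWithStats(m); print(s.tolist(),(ce+[425,184]).round(1).tolist())
i=1+np.argmax(s[1:,4]); u=ce[i]+[425,184]; v0=np.array([313.4,109.3])
X,e=meet([ray(d["wrist"],u),pray(d["side"],v0)]); print(np.round(X,1),e,"ey",ey@X,"ex",ex@X)
o,v=pray(d["side"],v0); k=(321-ey@o)/(ey@v); print("plane",np.round(o+k*v,1))
E
```

```text
[[0, 0, 37, 26, 830], [9, 7, 14, 12, 128], [34, 10, 2, 2, 4]] [[443.2, 196.5], [441.1, 196.7], [459.5, 194.5]]
[558.6 345.4 126.6] [0.8, 0.8] ey 319.8733877664632 ex 573.5792105900772
plane [557.8 346.4 125.9]
```

```bash
cat >> h.py <<'E'
B=.6; xtp=-np.sin(B)*ey-np.cos(B)*ez
def W(x,y,z): return x*ex+y*ey+z*ez
def pt(x,y=307,z=126): return W(x,y,z)+10*xtp
E
python3 - <<'E'
from workcell import *
from h import *
import pickle
grip(0.0,30)
q0=get_qpos(); best=None
for s in(1,-1):
    j=solve_ik(pt(520)-150*xtp,quat(xtp,s*ex)); 
    if j is not None:
        c=np.abs(np.array(j)-q0).max(); print(s,np.round(j,2),round(c,2))
        if best is None or c<best[0]: best=(c,s)
Q=quat(xtp,best[1]*ex); print(best)
p0=get_ee_pos(); print(np.round(p0))
movel(W(470,230,p0[2]+20),rate=250)
move_to(pt(520)-150*xtp,Q); movel(pt(520),Q,rate=150)
print(np.round(get_contact_force(),1),get_t())
d={n:capture(n) for n in("scene","side","wrist")};pickle.dump(d,open("cap5.pkl","wb"))
a=d["wrist"]["pixels"][:,:,::-1]; b=d["side"]["pixels"][40:240,200:400,::-1]
cv2.imwrite("pics/c5.png",np.clip(np.hstack([cv2.resize(a,(480,300)),cv2.resize(b,(300,300),interpolation=cv2.INTER_CUBIC)])*1.6,0,255).astype(np.uint8))
E
```

```text
1 [-0.89  0.97 -0.11  1.07  0.43  1.61 -1.03] 1.96
-1 [-0.61  1.08 -0.92  1.05  0.94  1.92  1.8 ] 0.86
(np.float64(0.8627102914014552), -1)
[601. 189. 359.]
[ 0.1  0.2 -0.4] 16.625
```

View pics/c5.png

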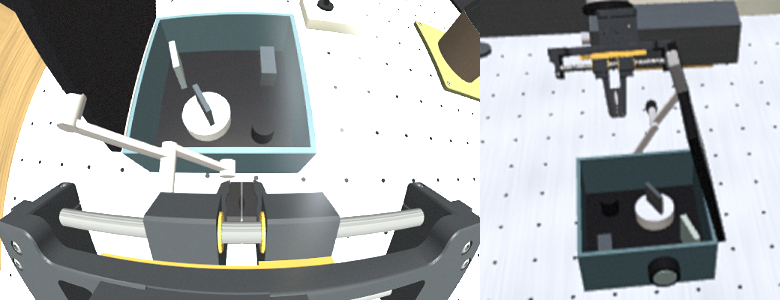

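The fingers are in front of the pin: tips at about (240,190) and pin at about (168,165) in the wrist half. The lid still holds. Pushing now.

```bash
python3 - <<'E'
from workcell import *
from h import *
import pickle
Q=quat(xtp,-ex)
print([solve_ik(pt(x),Q) is not None for x in(540,560,580,600,610)])
x=520;log=[]
while x<606:
    x+=2 if x>=540 else 5
    movel(pt(x),Q,rate=40); f=get_contact_force(); fx=-ex@f; log.append((x,round(fx,1),round(f[2],1),round(ey@f,1)))
    if x>=585 and fx>10 or fx>18: break
print(log,get_t())
d={n:capture(n) for n in("scene","side","wrist")};pickle.dump(d,open("cap6.pkl","wb"))
a=d["wrist"]["pixels"][:,:,::-1]; b=d["side"]["pixels"][40:240,200:400,::-1]
cv2.imwrite("pics/c6.png",np.clip(np.hstack([cv2.resize(a,(480,300)),cv2.resize(b,(300,300),interpolation=cv2.INTER_CUBIC)])*1.6,0,255).astype(np.uint8))
E
```

```text
[True, True, True, True, True]
[(525, np.float64(0.2), np.float64(-0.5), np.float64(0.2)), (530, np.float64(0.8), np.float64(0.2), np.float64(-0.4)), (535, np.float64(-0.8), np.float64(-0.7), np.float64(0.6)), (540, np.float64(0.3), np.float64(0.1), np.float64(0.1)), (542, np.float64(0.0), np.float64(-0.0), np.float64(0.2)), (544, np.float64(-0.5), np.float64(0.1), np.float64(0.1)), (546, np.float64(1.2), np.float64(-0.5), np.float64(0.6)), (548, np.float64(0.3), np.float64(0.0), np.float64(0.4)), (550, np.float64(0.6), np.float64(0.0), np.float64(0.2)), (552, np.float64(1.2), np.float64(-0.4), np.float64(0.4)), (554, np.float64(2.3), np.float64(-0.9), np.float64(0.4)), (556, np.float64(2.6), np.float64(-1.1), np.float64(-0.1)), (558, np.float64(2.5), np.float64(-1.3), np.float64(-0.4)), (560, np.float64(2.2), np.float64(-1.1), np.float64(0.3)), (562, np.float64(5.6), np.float64(-0.3), np.float64(-0.1)), (564, np.float64(9.7), np.float64(-0.0), np.float64(-1.0)), (566, np.float64(13.6), np.float64(2.0), np.float64(-2.5)), (568, np.float64(17.7), np.float64(3.1), np.float64(-2.2)), (570, np.float64(22.5), np.float64(4.5), np.float64(-3.8))] 21.625
```

View pics/c6.png

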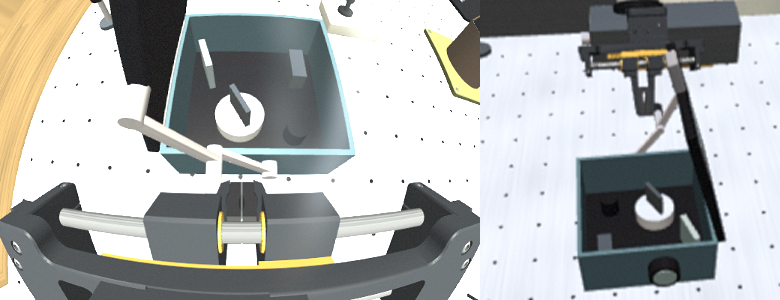

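```bash
python3 - <<'E'
from workcell import *
from h import *
import pickle
p=get_ee_pos(); print("err ex,ey,z",np.round([(p-pt(570))@e for e in(ex,ey,ez)],1), "F",np.round(get_contact_force(),1),"T",np.round(get_ft_torque(),2))
movel(pt(562),quat(xtp,-ex),rate=40);p=get_ee_pos(); print("err",np.round([(p-pt(562))@e for e in(ex,ey,ez)],1),np.round(get_contact_force(),1),np.round(get_ft_torque(),2))
d=pickle.load(open("cap6.pkl","rb"))
a=d["wrist"]["pixels"][100:280,150:420,::-1]; b=d["side"]["pixels"][55:155,270:350,::-1]; c=d["scene"]["pixels"][60:260,260:460,::-1]
im=np.zeros((600,800,3),np.uint8); im[:300,:450]=cv2.resize(a,(450,300),interpolation=cv2.INTER_CUBIC); im[:400,460:780]=cv2.resize(b,(320,400),interpolation=cv2.INTER_CUBIC); im[300:600,:300]=cv2.resize(c,(300,300))
cv2.imwrite("pics/c7.png",np.clip(im*1.6,0,255).astype(np.uint8))
E
```

```text
err ex,ey,z [-7.2  0.2  0.2] F [-22.   -4.4   4.4] T [-0.73  3.99 -2.53]
err [-0.8  0.1  0.2] [-6.9 -0.8  0.4] [ 0.43  1.2  -0.78]
```

View pics/c7.png

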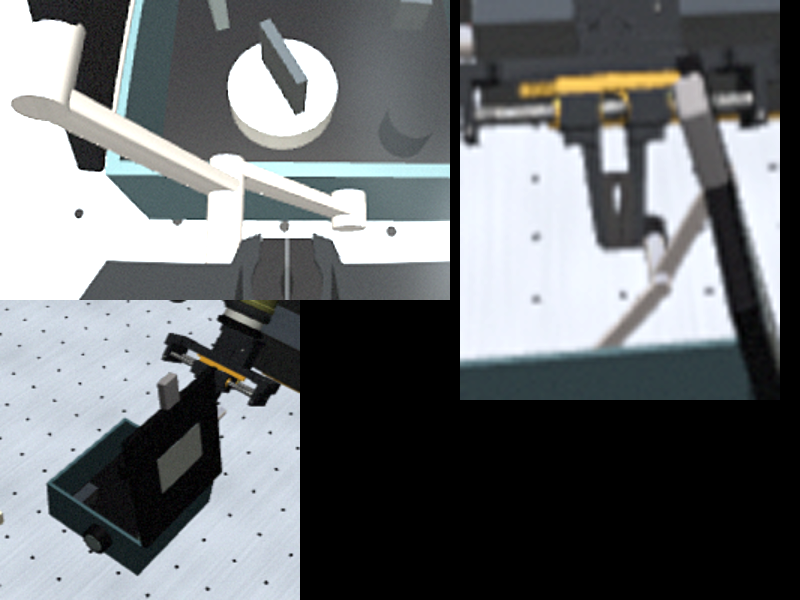

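```bash
python3 - <<'E'
from h import *
from workcell import *
import pickle
n={"side":capture("side")}
ims=[d["side"]["pixels"][70:150,295:348,::-1] for d in (pickle.load(open("cap4.pkl","rb")),pickle.load(open("cap6.pkl","rb")),n)]
im=np.hstack([cv2.resize(i,(265,400),interpolation=cv2.INTER_CUBIC) for i in ims])
cv2.imwrite("pics/c8.png",np.clip(im*1.3,0,255).astype(np.uint8))
E
```

```text
(no output)
```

View pics/c8.png

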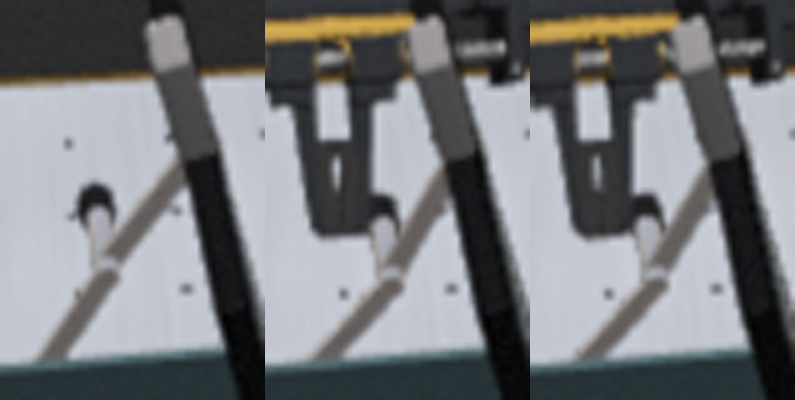

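The before/after crops show the stay went from slightly bent forward (knee at (105,265)) to past straight (lower link about 49°, upper link about 62°). So the hard rise in force was the over-centre stop. I'll back off and check that it holds.

```bash
python3 - <<'E'
from workcell import *
from h import *
Q=quat(xtp,-ex)
movel(pt(515),Q,rate=80); movel(pt(515)-170*xtp,Q,rate=200); sleep(1.0)
print(np.round(get_contact_force(),1),get_t())
d=capture("side")["pixels"]; w=capture("scene")["pixels"]
im=np.hstack([cv2.resize(d[70:150,295:348,::-1],(265,400),interpolation=cv2.INTER_CUBIC),cv2.resize(w[60:260,260:460,::-1],(400,400))])
cv2.imwrite("pics/c9.png",np.clip(im*1.3,0,255).astype(np.uint8))
E
```

```text
[ 0.2 -0.6  0. ] 24.9083
```

View pics/c9.png

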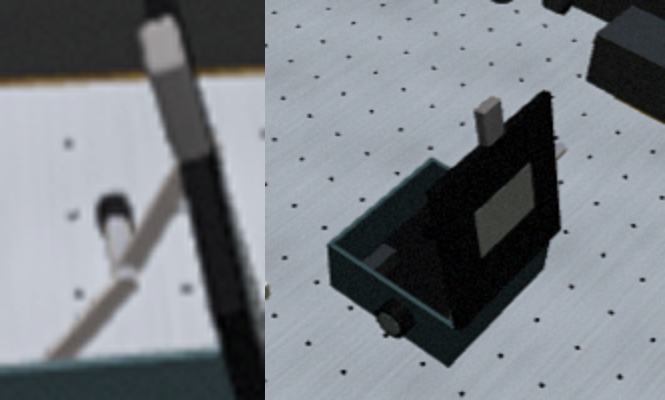

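```bash
python3 -c "
from workcell import *
close_job();print(get_t())"
```

```text
the job is handed in; nothing more can be done
the job is handed in; nothing more can be done
```

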